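Put the teether away: load, shut and lock the storage box

ROBOT

A 6-joint arm with a two-finger parallel gripper is mounted at the origin on the work surface. World frame = base frame: x ahead of the robot, y to its left, z up, the work surface at z = 0. Lengths are in mm, angles in degrees, forces in N, time in s.
With the tool pointing down it reaches from about 350 to 850 mm from the base axis. Payload 8.1 kg.
Tool frame: the origin (TCP) lies midway between the tips of the shut fingers; the grasp point (between the pads) lies 19 mm behind it; z points along the fingers, y is the line along which they close (so a half turn about z gives the same grasp; the last joint's range is limited). The gripper opens to 85 mm and grips with 20 to 120 N. Pads are 22 mm wide; open, the fingers measure 114 mm over their backs; the gripper's body (76 mm by 85 mm) begins 54 mm behind the grasp point. The pads swing forward as they close: fully open they stand 13 mm farther back than shut.
Start: joints at [-75.539, 7.471, 85.268, -0, 87.261, -4.893], TCP at [198.867, -566.089, 231.292] pointing down, gripper open.
Joint ranges: [-169.43, 169.43], [-51.17, 129.36], [1.28, 143.12], [-76.62, 256.62], [0, 156.53], [-152.29, 152.29]. Speed limits (degrees/s): [136.94, 136.94, 159.86, 180, 180, 180].

INTERFACE

Orientations are given as [roll, pitch, yaw] about the fixed x, y, z axes, in that order (R = Rz(yaw) Ry(pitch) Rx(roll)).
In Python, from bench import sense, snapshot, order, finder gives the robot as it stands.
- The arm moves only by the tool send_rows, never from a script. Its argument "steps" is a list of rows, each a list of 2 entries, a list of its own where there are three numbers: the shift along the world's x, y, z in units of 30 mm (1.0 is 30 mm), then the turn, a rotation vector about the world's x, y, z in rad. In form: [[[dx, dy, dz], [wx, wy, wz]], ...]. A call has 1 to 10 rows; each row is the pose to reach, as a shift and turn from the pose commanded when the call began; what a row does not reach only later rows make up. A row lasts 1/8 s, in which the tool goes at most 62.5 mm and 10.7 degrees, less where a joint would pass 70% of its speed; a pose out of reach is approached as far as the arm can. A call with a gripper value outside its range is refused whole. "fingers" is the closure, from 0 (fully open) to 1 (shut), set as the call begins (left out, the last holds). The fingers move at their own pace and stop on an object; "squeeze" is the grip in N (left out, the last holds). Time passes only in rows, so rows that repeat a pose let the fingers close. It gives the time, the measured TCP pose, the force, the opening and the grip force at its end, in the units of the state.
- sense(): the state, without advancing time (a new reading comes with each control period).
- snapshot(name): name is "scene" or "top" or "wrist"; returns a dict with "img" (384x512x3 uint8, red, green, blue), "K" (3x3 intrinsics, pixels), "pose" (4x4, takes a point from camera to world coordinates). Camera axes: x right, y up, looking along -z (the intrinsics and any distortion apply to the point x, -y, -z); pixel columns grow to the right and rows downward; lengths in mm; the calibration is good to about 2 mm. The wrist camera is an equidistant fisheye: a pixel r from the principal point sees the ray r / f radians off the axis. A picture is of the moment at which its call begins. There is no depth.
- order.hand_in(): hands the job in; it is judged then, once.
Trained networks look in the newest picture that a camera, given by its name, has taken for a name from the list of things; names that differ only in an ending like _2 or _b are one class to them, and where a whole thing is asked for, a point or a joint stands for the part that bears it (a point fixed in the world has none). Each returns a list of dicts, best first, with "confidence" (0 to 1); they miss things now and then, are a little off and sometimes report something else, mostly with a low value. They report only what shows in the picture. A call takes as long as a camera call.
- finder.find_in(label, camera): "box" ([left, top, width, height] as shares, 0 to 1, of the picture: columns of its width, rows of its height, round what is visible of it).
- finder.trace(label, camera): "mask" (384x512 bool, what is visible of it) and "box" ([left, top, width, height] as shares, 0 to 1, of the picture: columns of its width, rows of its height, round what is visible of it).
- finder.pinpoint(label, camera): "at" ([column, row] as shares, 0 to 1, of the picture: columns of its width, rows of its height: a listed point, or the origin of a listed thing).
The state is a dict: "time": time; "joint_pos": joint angles; "qd": joint speeds; "joint_efforts": joint torques, N m; "tool_pos": TCP position; "tcp_rot": TCP orientation; "ft_force": force on the tool from outside, world axes, zero at the start; "wrist_torque": the same for the moment, N m; "finger_gap": finger opening in mm; "grip_force": force on a finger pad.
Only numpy, scipy, OpenCV 4.12 (cv2) and the standard library are available. Lean on these libraries where they do the work, as an engineer would, in place of code of your own. Each camera call takes 0.05 s, during which the arm holds its last target. There are 200 camera calls.

TASK

Put the yellow teether ring in the open clear storage box, ease the lid fully shut without slamming it, and only then slide the red lock grip all the way to its end stop so that its bolt runs through the white arch on the lid. Leave the orange cup, the tin and the hanging bottle opener as they are.

Things in the scene. Friction and masses are not known exactly. Their poses are not given: they have to be found in the camera images.
- box: Clear box with blue trim, fixed: outside 150 (x) x 210 (y) x 85 mm high, walls and floor 4 mm. Origin: centre of its underside; z up; the front (-x, towards the robot) carries the lock, +x the hinge. Along the front wall a blue ledge, 170 mm long, out to x = -119, top at z = 70 mm; on it a low back stop (y = -80, top z 80) and a guide bridge (y = 11 to 21, top z 90), the lock's end stop.
- lid_hinge (a point): Point on the lid's hinge line at the middle of the box's far top rim: (75, 0, 85) mm in the box frame; the hinge line runs along the box's y.
- lid (a joint): Angle of the lid, rad: 0 is shut, 1.57 stands upright, it grows as the lid opens (up to 2.0). The hinge is stiff: the lid stays where it is left.
- lid_edge (a point): Middle of the lid's free edge, on its outer face. The lid: clear plate with blue border, 6 mm thick, underside at z = 85 mm when shut, reaching 152 mm from the hinge, 214 mm wide. At box y = 52 to 68 mm a white arch sticks out from the free edge, to 189 mm from the hinge, and reaches 13 mm below the lid's underside; it drops over the ledge as the lid shuts.
- lock (a joint): Travel of the red lock grip along the ledge, m: 0 is unlocked, 0.055 is the end stop (locked), moving to the box's +y. It moves with about 2 N of friction and stays where it is left. Its bolt is in the way of the arch from 0.032 on.
- lock_top (a point): Top centre of the red lock grip, an upright fin 20 mm (box x) x 10 mm (box y), 27 mm tall above a red foot 22 x 30 x 15 mm. At (-95, -60 + travel, 112) mm in the box frame. An 8 mm steel bolt points from it to +y, its tip 80 mm ahead of the fin's centre.
- teether: Firm yellow teether ring lying flat, loose, about 40 g: outside diameter 68 mm, hole 40 mm, round section 14 mm thick. Origin: centre of the ring at its underside; z is the ring's axis.
- cup: Orange sippy cup with white lid and flip-top spout, loose, 76 mm across (104 mm over its two ear handles, which lie along its y), 121 mm tall. Origin: centre of its underside. Leave alone.
- tin: Closed pale metal tin with a dark green band, loose, 74 mm diameter, 100 mm tall. Origin: centre of its underside. Leave alone.
- hook: Fixed hook stand, 200 mm tall, its hook pointing to -x, 70 mm long, with the bottle opener on it. Origin: centre of its underside. Leave alone.
- opener_mid (a point): Middle of the steel bottle opener, which hangs from the hook, 125 mm long and 38 mm wide; this point is 60 mm below the hook. Leave alone.

How it is judged:
By the outcome, as a careful person would: the job done as asked, in the order asked, and still so for the second after the job is handed in, with the robot touching nothing.
It also fails if it takes over 56 s, if anything falls off the work surface, if the arm or the gripper's body presses on something with over 40 N, if the wrist force passes 120 N, or if a joint passes its speed limit or range.

## Working session

There is one attempt and no reset: what is moved stays moved. The work goes in short steps, Python scripts to look and compute and a tool call to move; the robot and the scene stay as the last step left them, time stands still between calls to the robot, and variables do not carry over. Pictures are saved under pics/ and viewed, at most 10 in all, crops included, and the job is handed in when it is done.

Besides the shell and the picture viewer there is one more tool, called after "Request:" by a JSON object that holds its "op" and its "data", one argument or row to a line. send_rows: Moves the arm, as the interface text tells. Its arguments: {"type":"object","properties":{"steps":{"type":"array"},"fingers":{"type":"number"},"squeeze":{"type":"number"}},"required":["steps"]}

```bash
mkdir -p pics; cat > h.py <<'E'
import numpy as np,cv2
from bench import sense,snapshot,order,finder
def ray(s,uv,fish=False):
    K,P=np.array(s["K"]),np.array(s["pose"])
    x=(uv[0]-K[0,2])/K[0,0]; y=(uv[1]-K[1,2])/K[1,1]
    if fish:
        r=np.hypot(x,y); k=np.sin(r)/max(r,1e-9); d=np.array([x*k,-y*k,-np.cos(r)])
    else: d=np.array([x,-y,-1.])
    return P[:3,3],P[:3,:3]@(d/np.linalg.norm(d))
def atz(s,uv,z,fish=False):
    o,d=ray(s,uv,fish); return o+d*(z-o[2])/d[2]
def proj(s,p):
    K,P=np.array(s["K"]),np.array(s["pose"]); c=P[:3,:3].T@(np.array(p,float)-P[:3,3])
    return np.array([K[0,0]*c[0]/-c[2]+K[0,2],K[1,1]*-c[1]/-c[2]+K[1,2]])
def tri(rs):
    A=0;b=0
    for o,d in rs:
        M=np.eye(3)-np.outer(d,d);A=A+M;b=b+M@o
    p=np.linalg.solve(A,b); return p,[np.linalg.norm(np.cross(p-o,d)) for o,d in rs]
W=np.array([512,384])
E
python3 - <<'E'
from h import *
S={}
ims=[]
for c in("scene","top"):
    S[c]=snapshot(c); ims.append(S[c]["img"]); cv2.imwrite(f"pics/{c}0.png",S[c]["img"][:,:,::-1])
    print(c,np.round(S[c]["K"],1).tolist(),np.round(S[c]["pose"],3).tolist())
Z=dict(box=0,lid_hinge=85,lid_edge=None,lock_top=112,teether=0,cup=0,tin=0,hook=0,opener_mid=140)
for n,z in Z.items():
    rs=[]
    for c in("scene","top"):
        for r in finder.pinpoint(n,c)[:2]:
            uv=np.array(r["at"])*W
            print(n,c,round(r["confidence"],2),uv.round(1),None if z is None else atz(S[c],uv,z).round(0))
            rs.append((c,ray(S[c],uv)))
    a=[next((r for k,r in rs if k==c),None) for c in("scene","top")]
    if all(x is not None for x in a):
        p,e=tri(a);print("   tri",p.round(1),np.round(e,1))
print(sense())
E
```

```text
scene [[421.2, 0.0, 259.4], [0.0, 421.2, 190.4], [0.0, 0.0, 1.0]] [[-0.566, -0.645, 0.514, 1171.791], [0.825, -0.441, 0.354, 410.974], [-0.002, 0.624, 0.781, 1024.782], [0.0, 0.0, 0.0, 1.0]]
top [[372.3, 0.0, 256.7], [0.0, 372.3, 188.5], [0.0, 0.0, 1.0]] [[-0.001, 0.985, -0.171, 434.635], [-1.0, -0.001, -0.003, 2.324], [-0.003, 0.171, 0.985, 1019.751], [0.0, 0.0, 0.0, 1.0]]
box scene 0.62 [279.5 218.6] [552.  56.   0.]
box scene 0.38 [198.8 147.3] [ 460. -329.    0.]
box top 0.74 [238.4 209. ] [555.  56.   0.]
   tri [554.1  56.5   2.6] [0.4 0.4]
lid_hinge scene 0.92 [261.8 218.8] [631.  46.  85.]
lid_hinge top 0.64 [233.4 177.7] [625.  65.  85.]
   tri [629.3  56.5  89.5] [9.7 9.7]
lid_edge scene 0.6 [263.7 187. ] None
lid_edge top 0.9 [232.1 156.8] None
   tri [640.2  57.8 238.7] [0.4 0.4]
lock_top scene 0.29 [383.2 233.5] [509. 339. 112.]
lock_top top 0.63 [259.7 236.5] [474.  -2. 112.]
   tri [462.  165.1  26.5] [168. 168.]
teether scene 0.82 [381.3 232.2] [427. 324.   0.]
teether top 0.72 [139.5 252.3] [437. 323.   0.]
   tri [435.9 322.3  10. ] [3. 3.]
cup scene 0.88 [201.4 147
[... 807 characters left out ...]
 195.3]
{'time': 1.0, 'joint_pos': array([-7.55370291e+01,  7.47027439e+00,  8.52676470e+01,  1.94668413e-03,
        8.72599739e+01, -4.89164640e+00]), 'qd': array([-0.00108217,  0.05105687, -0.0908462 ,  0.02528611,  0.05526664,
       -0.06005877]), 'joint_efforts': array([-8.26092423e-05, -5.69333053e+01, -5.00884688e+01, -1.28637985e-04,
        1.26275128e-03, -3.49048048e-05]), 'tool_pos': array([ 198.89914986, -566.09047742,  231.30299483]), 'tcp_rot': array([ 1.79997737e+02, -1.75791395e-03,  1.93545243e+01]), 'ft_force': array([-0.34201027,  0.30028763,  0.62065103]), 'wrist_torque': array([-0.01078111,  0.0590533 ,  0.01266104]), 'grip_force': 0.0, 'finger_gap': 85.40881100031599}
```

View pics/scene0.png

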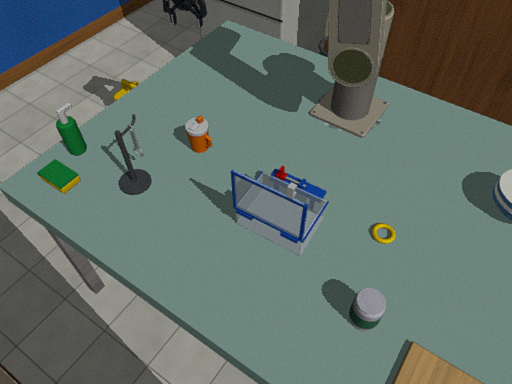

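View pics/top0.png

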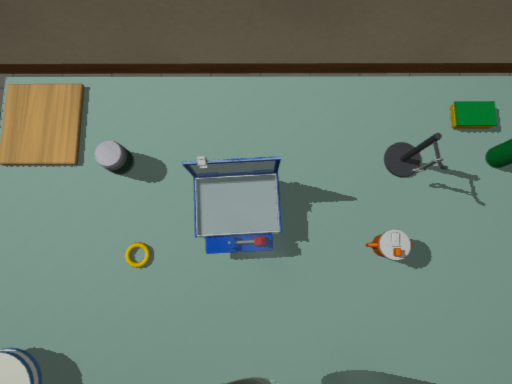

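The scene view shows the ring at about (383,233), the box at (282,208) with its lid upright, and the red grip at (283,172). The top view shows the ring at (138,255), the grip at (259,240) and the box opening spanning columns 195–280. The tin, cup and opener are well clear of the path. Next I refine the ring and lock by colour.

```bash
cat > c.py <<'E'
from h import *
from scipy.optimize import least_squares
S={c:snapshot(c) for c in("scene","top")}
def blob(c,lo,hi,win):
    h=cv2.cvtColor(S[c]["img"],cv2.COLOR_RGB2HSV);m=cv2.inRange(h,lo,hi)
    x0,y0,x1,y1=win;k=np.zeros_like(m);k[y0:y1,x0:x1]=m[y0:y1,x0:x1]
    v,u=np.nonzero(k);return u,v
Y=((22,120,60),(35,255,255))
R=((0,150,50),(6,255,255))
for c,w in(("scene",(360,210,410,255)),("top",(115,230,165,280))):
    u,v=blob(c,*Y,w);b=((u.min()+u.max())/2,(v.min()+v.max())/2)
    print("ring",c,len(u),b,atz(S[c],b,7).round(1),atz(S[c],(u.mean(),v.mean()),7).round(1))
for c,w in(("scene",(265,155,330,205)),("top",(200,225,285,260))):
    u,v=blob(c,*R,w);print("red",c,len(u),u.min(),u.max(),v.min(),v.max(),atz(S[c],(u.mean(),v.mean()),90).round(1))
    u,v=blob(c,(105,150,50),(130,255,255),w)
    r=cv2.minAreaRect(np.stack([u,v],1).astype(np.float32));print("ledge",c,[atz(S[c],p,70).round(0).tolist() for p in cv2.boxPoints(r)])
E
python3 c.py
```

```text
ring scene 259 (np.float64(383.5), np.float64(233.0)) [430.7 330.9   7. ] [431.1 330.2   7. ]
ring top 338 (np.float64(137.5), np.float64(254.5)) [431.4 325.6   7. ] [431.4 325.8   7. ]
red scene 72 276 285 166 179 [467.7   3.7  90. ]
ledge scene [[537.0, -10.0, 70.0], [443.0, -39.0, 70.0], [423.0, 152.0, 70.0], [514.0, 171.0, 70.0]]
red top 24 255 260 238 243 [466.    2.5  90. ]
ledge top [[475.0, 140.0, 70.0], [506.0, -56.0, 70.0], [450.0, -64.0, 70.0], [420.0, 130.0, 70.0]]
```

```bash
python3 - <<'E'
import cv2
a=cv2.imread("pics/top0.png")[140:265,175:295];b=cv2.imread("pics/scene0.png")[155:260,220:340]
a=cv2.resize(a,None,fx=3.3,fy=3.3,interpolation=3);b=cv2.resize(b,None,fx=3.3,fy=3.3,interpolation=3)
b=cv2.copyMakeBorder(b,0,a.shape[0]-b.shape[0],0,0,0)
cv2.imwrite("pics/crop.png",cv2.hconcat([a,b]))
E
```

```text
(no output)
```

View pics/crop.png

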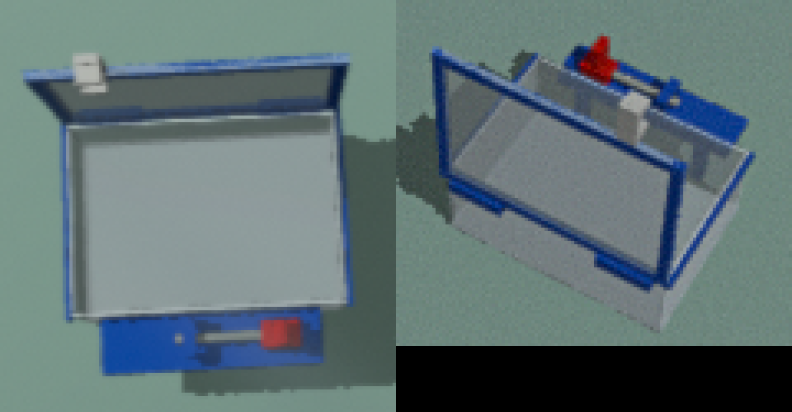

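The crop shows the empty box, rotated slightly, with the lid upright. The grip is at its unlocked end (right end in the top view) and the white arch is on the +y side. Next I fit the box pose to the corner pixels.

```bash
cat > fit.py <<'E'
from h import *
from scipy.optimize import least_squares
S={c:snapshot(c) for c in("scene","top")}
T=lambda x,y:(175+x/3.3,140+y/3.3)
C=lambda x,y:(220+(x-396)/3.3,155+y/3.3)
obs=[("top",T(67,320),(-75,105,85)),("top",T(352,304),(-75,-105,85)),
("top",T(103,375),(-119,85,70)),("top",T(323,362),(-119,-85,70)),
("scene",C(753,153),(-75,105,85)),("scene",C(668,285),(75,105,85)),("scene",C(660,328),(75,105,0)),
("top",T(23,70),"L+"),("top",T(350,55),"L-"),("scene",C(437,48),"L-"),("scene",C(683,165),"L+")]
def w(b,q):
    c,s=np.cos(q[2]),np.sin(q[2]);return np.array([q[0]+c*b[0]-s*b[1],q[1]+s*b[0]+c*b[1],b[2]])
def f(q):
    r=[]
    for c,uv,b in obs:
        if isinstance(b,str):
            a=q[3];b=(75-152*np.cos(a)+3*np.sin(a),107*(1 if b=="L+" else -1),85+152*np.sin(a)+3*np.cos(a))
        r.append(proj(S[c],w(b,q))-uv)
    return np.concatenate(r)
r=least_squares(f,[554,56,.03,1.6],loss="soft_l1")
q=r.x;print(q.round(3),np.degrees(q[2:]).round(2));print(f(q).round(1).reshape(-1,2).tolist())
print("lock_top",w((-95,-60,112),q))
for c in S:print(c,proj(S[c],w((-95,-60,112),q)))
E
python3 fit.py
```

```text
[5.56158e+02 5.76760e+01 5.90000e-02 1.57200e+00] [ 3.38 90.08]
[[0.3, -0.2], [-2.1, -0.4], [-1.2, 0.5], [-0.3, 0.4], [-2.1, -1.8], [-1.1, -2.8], [-1.0, 0.6], [-1.2, 1.3], [-1.5, 0.0], [-2.6, 0.0], [-0.5, 0.1]]
lock_top [464.85882869  -7.81823737 112.        ]
scene [278.67731494 165.95847459]
top [262.21952885 240.49175517]
```

Request:
{"op": "send_rows", "data": {
  "steps": [
    [[1.5, 2, 3], [0, 0, -0.1]],
    [[3, 4, 4], [0, 0, -0.2]],
    [[5, 6, 4], [0, 0, -0.3]],
    [[6.5, 8, 4], [0, 0, -0.3]],
    [[7.5, 10, 4], [0, 0, -0.3]],
    [[8.2, 12, 4], [0, 0, -0.3]],
    [[8.5, 14, 4], [0, 0, -0.3]],
    [[8.5, 16, 4], [0, 0, -0.3]],
    [[8.5, 18, 4], [0, 0, -0.3]],
    [[8.5, 20, 4], [0, 0, -0.3]]
  ],
  "fingers": 0.5,
  "squeeze": 25
}}

```text
time: 2.45
tool_pos: [447.3, -47.1, 350.9]
tcp_rot: [180.0, -0.0, 2.2]
ft_force: [1.1, 0.3, 0.2]
finger_gap: 42.5
grip_force: 0.0
```

Request:
{"op": "send_rows", "data": {
  "steps": [
    [[0, 2, 0], [0, 0, 0]],
    [[0, 4, 0], [0, 0, 0]],
    [[-0.2, 6, -1], [0, 0, 0]],
    [[-0.4, 8, -2.5], [0, 0, 0]],
    [[-0.6, 9, -4], [0, 0, 0]],
    [[-0.6, 9, -5], [0, 0, 0]],
    [[-0.6, 9, -5], [0, 0, 0]],
    [[-0.6, 9, -5], [0, 0, 0]]
  ]
}}

```text
time: 3.45
tool_pos: [430.2, 220.7, 202.5]
tcp_rot: [-180.0, -0.1, 2.1]
ft_force: [-0.2, -0.3, 0.3]
finger_gap: 42.9
grip_force: 0.0
```

```bash
python3 - <<'E'
from h import *
t=sense();print(t["tool_pos"],t["tcp_rot"])
s=snapshot("wrist");im=s["img"];m=cv2.inRange(cv2.cvtColor(im,cv2.COLOR_RGB2HSV),(22,120,60),(35,255,255))
n,l,st,ce=cv2.connectedComponentsWithStats(m)
for i in range(1,n):
    if st[i,4]>150:
        x,y,w,h,a=st[i];v,u=np.nonzero(l==i)
        P=np.array([atz(s,(p,q),7,True) for p,q in zip(u,v)])
        print(st[i],P.mean(0),(P.min(0)+P.max(0))/2,P.max(0)-P.min(0))
cv2.imwrite("pics/w1.png",im[:,:,::-1]);print(np.round(s["K"],1).tolist(),np.round(s["pose"],2).tolist())
E
```

```text
[430.22215207 220.70922171 202.52365345] [-1.79972202e+02 -1.08975329e-01  2.13737797e+00]
[ 144  137   53   55 1507] [431.11719457 328.24007468   7.        ] [430.37214464 328.77585595   7.        ] [6.60651850e+01 6.63262708e+01 1.13686838e-13]
[[297.3, 0.0, 258.6], [0.0, 297.3, 190.2], [0.0, 0.0, 1.0]] [[0.04, 0.96, 0.27, 497.29], [-1.0, 0.04, 0.01, 224.13], [-0.0, -0.27, 0.96, 345.77], [0.0, 0.0, 0.0, 1.0]]
```

View pics/w1.png

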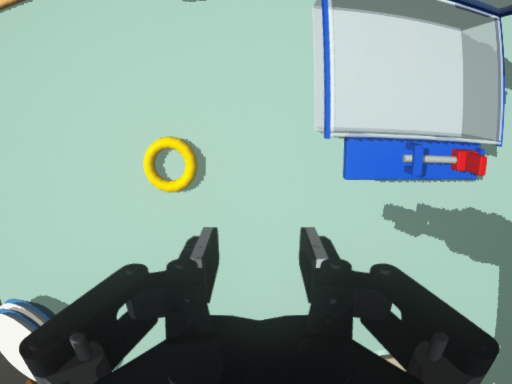

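The wrist view shows the ring at (170,164), which measures (431, 328) at 66 mm across, matching the top camera. The box and lock are at right. I'll descend on the ring's near rim.

Request:
{"op": "send_rows", "data": {
  "steps": [
    [[0.05, 1.3, -1.5], [0, 0, 0]],
    [[0.05, 2.68, -3], [0, 0, 0]],
    [[0.05, 2.68, -4.5], [0, 0, 0]],
    [[0.05, 2.68, -5.5], [0, 0, 0]],
    [[0.05, 2.68, -6.2], [0, 0, 0]],
    [[0.05, 2.68, -6.6], [0, 0, 0]],
    [[0.05, 2.68, -6.6], [0, 0, 0]],
    [[0.05, 2.68, -6.6], [0, 0, 0]]
  ]
}}

```text
time: 4.5
tool_pos: [432.2, 301.7, 4.3]
tcp_rot: [-179.9, -0.1, 2.1]
ft_force: [0.4, 1.2, 0.2]
finger_gap: 42.8
grip_force: 0.0
```

Request:
{"op": "send_rows", "data": {
  "steps": [
    [[0, 0, 0], [0, 0, 0]],
    [[0, 0, 0], [0, 0, 0]],
    [[0, 0, 0], [0, 0, 0]],
    [[0, 0, 0], [0, 0, 0]],
    [[0, 0, 0], [0, 0, 0]],
    [[0, 0, 0], [0, 0, 0]]
  ],
  "fingers": 1,
  "squeeze": 25
}}

```text
time: 5.25
tool_pos: [431.7, 301.6, 3.8]
tcp_rot: [-180.0, -0.1, 2.2]
ft_force: [0.1, -2.6, 6.5]
finger_gap: 14.8
grip_force: 24.3
```

Request:
{"op": "send_rows", "data": {
  "steps": [
    [[0, 0, 1.5], [0, 0, 0]],
    [[0, 0, 3.5], [0, 0, 0]],
    [[0.5, -1.5, 5.3], [0, 0, 0]],
    [[1.5, -3.5, 5.5], [0, 0, 0]],
    [[2.5, -5.5, 5.5], [0, 0, 0]],
    [[3.2, -7.5, 5.5], [0, 0, 0]],
    [[3.43, -9, 5.5], [0, 0, 0]],
    [[3.43, -9, 5.5], [0, 0, 0]],
    [[3.43, -9, 5.2], [0, 0, 0]],
    [[3.43, -9, 5.2], [0, 0, 0]]
  ]
}}

```text
time: 6.5
tool_pos: [532.6, 32.7, 157.3]
tcp_rot: [-180.0, 0.1, 2.3]
ft_force: [0.0, 0.0, 0.0]
finger_gap: 14.4
grip_force: 24.5
```

Request:
{"op": "send_rows", "data": {
  "steps": [
    [[0, 0, -1.2], [0, 0, 0]],
    [[0, 0, -2.6], [0, 0, 0]],
    [[0, 0, -3.8], [0, 0, 0]],
    [[0, 0, -4.5], [0, 0, 0]],
    [[0, 0, -4.7], [0, 0, 0]],
    [[0, 0, -4.7], [0, 0, 0]],
    [[0, 0, -4.7], [0, 0, 0]]
  ]
}}

```text
time: 7.38
tool_pos: [534.8, 31.6, 19.1]
tcp_rot: [180.0, -0.1, 2.2]
ft_force: [-0.2, 0.5, -0.4]
finger_gap: 14.8
grip_force: 24.5
```

```bash
python3 - <<'E'
from h import *
a=snapshot("scene")["img"][130:270,200:360];b=snapshot("top")["img"][120:270,170:310]
a=cv2.resize(a,(400,350));b=cv2.resize(b,(370,350))
cv2.imwrite("pics/p2.png",cv2.hconcat([a,b])[:,:,::-1])
E
```

```text
(no output)
```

View pics/p2.png

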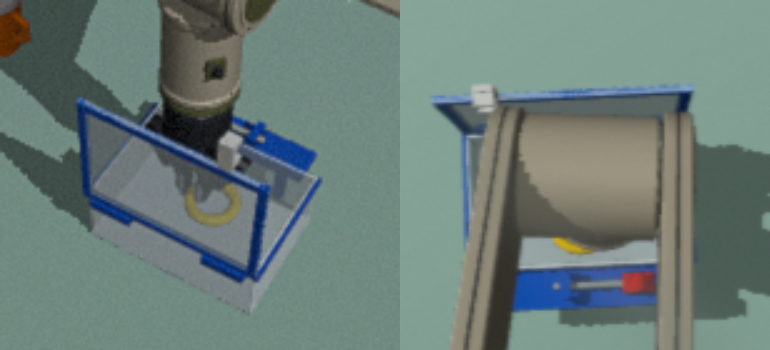

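The ring is held inside the box (scene view right at (212,203) in the crop), above the floor and clear of the lid. I'll lower it, release it and retreat.

Request:
{"op": "send_rows", "data": {
  "steps": [
    [[0, 0, -0.15], [0, 0, 0]],
    [[0, 0, -0.3], [0, 0, 0]],
    [[0, 0, -0.3], [0, 0, 0]]
  ]
}}

```text
time: 7.85
tool_pos: [533.4, 31.2, 8.2]
tcp_rot: [-180.0, 0.0, 2.2]
ft_force: [0.3, 1.1, -0.6]
finger_gap: 14.7
grip_force: 24.5
```

Request:
{"op": "send_rows", "data": {
  "steps": [
    [[0, 0, 0], [0, 0, 0]],
    [[0, 0, 0], [0, 0, 0]],
    [[0, 0, 0], [0, 0, 0]],
    [[0, 0, 0], [0, 0, 0]]
  ],
  "fingers": 0.55
}}

```text
time: 8.35
tool_pos: [533.8, 31.3, 8.8]
tcp_rot: [-180.0, -0.0, 2.2]
ft_force: [0.9, 0.9, 0.6]
finger_gap: 38.3
grip_force: 0.0
```

Request:
{"op": "send_rows", "data": {
  "steps": [
    [[0, 0, 1], [0, 0, 0]],
    [[0, 0, 2.5], [0, 0, 0]],
    [[0, 0, 4.5], [0, 0, 0]],
    [[0, 0, 6.5], [0, 0, 0]],
    [[0, 0, 8.5], [0, 0, 0]],
    [[0, 0, 10], [0, 0, 0]],
    [[0, 0, 10], [0, 0, 0.02]],
    [[0, 0, 10], [0, 0, 0.02]]
  ]
}}

```text
time: 9.35
tool_pos: [533.6, 31.3, 308.1]
tcp_rot: [-180.0, 0.0, 3.3]
ft_force: [-0.7, 0.1, -0.8]
finger_gap: 38.5
grip_force: 0.0
```

```bash
python3 - <<'E'
from h import *
t=sense();print(t["tool_pos"],t["tcp_rot"])
s=snapshot("wrist");a=s["img"];b=snapshot("top")["img"]
m=cv2.inRange(cv2.cvtColor(a,cv2.COLOR_RGB2HSV),(22,100,50),(35,255,255));v,u=np.nonzero(m)
print(len(u),atz(s,(u.mean(),v.mean()),11,True) if len(u) else 0)
cv2.imwrite("pics/p3.png",cv2.hconcat([cv2.resize(a,(420,315)),cv2.resize(b[110:280,150:320],(315,315))])[:,:,::-1])
E
```

```text
[533.56705669  31.26995175 308.08578234] [-1.79996566e+02  2.78049757e-02  3.31918246e+00]
1515 [587.56446276 190.05026723  11.        ]
```

View pics/p3.png

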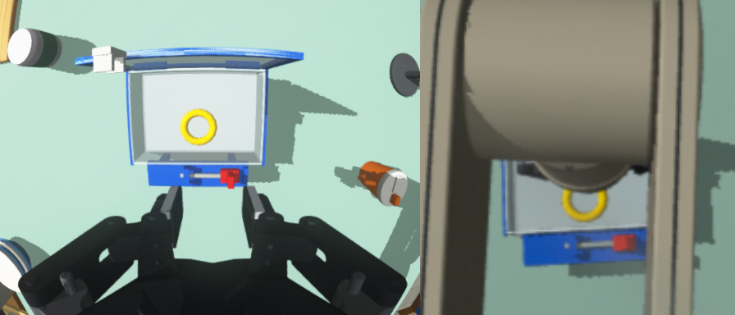

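The ring lies flat on the box floor (wrist crop (198,127)), and nothing else has moved. Next I take the closed fingers over the top and behind the lid.

Request:
{"op": "send_rows", "data": {
  "steps": [
    [[1, 0.3, 0], [0, 0, 0]],
    [[2.5, 0.6, 0], [0, 0, 0]],
    [[4, 1, 0], [0, 0, 0]],
    [[5.2, 1.16, 0], [0, 0, 0]],
    [[5.2, 1.16, 0], [0, 0, 0]],
    [[5.2, 1.16, -1], [0, 0, 0]],
    [[5.2, 1.16, -2.2], [0, 0, 0]],
    [[5.2, 1.16, -3.2], [0, 0, 0]],
    [[5.2, 1.16, -3.43], [0, 0, 0]],
    [[5.2, 1.16, -3.43], [0, 0, 0]]
  ],
  "fingers": 1
}}

```text
time: 10.7
tool_pos: [689.2, 66.0, 205.9]
tcp_rot: [-180.0, 0.0, 3.3]
ft_force: [1.3, 0.2, -0.5]
finger_gap: -0.2
grip_force: 0.0
```

Request:
{"op": "send_rows", "data": {
  "steps": [
    [[-0.6, 0, 0], [0, 0, 0]],
    [[-0.95, -0.05, 0], [0, 0, 0]],
    [[-1.25, -0.07, 0], [0, 0, 0]],
    [[-1.5, -0.1, 0], [0, 0, 0]],
    [[-1.8, -0.1, 0], [0, 0, 0]],
    [[-2.1, -0.12, -0.05], [0, 0, 0]],
    [[-2.4, -0.14, -0.1], [0, 0, 0]],
    [[-2.4, -0.14, -0.1], [0, 0, 0]]
  ]
}}

```text
time: 11.7
tool_pos: [616.8, 61.9, 202.4]
tcp_rot: [-180.0, 0.1, 3.3]
ft_force: [-0.3, 0.3, -0.3]
finger_gap: 0.8
grip_force: 0.0
```

```bash
python3 - <<'E'
from h import *
t=sense();print(t["tool_pos"],t["ft_force"])
s=snapshot("scene");a=s["img"]
print([ (r["confidence"],np.array(r["at"])*W) for r in finder.pinpoint("lid_edge","scene")])
cv2.imwrite("pics/p4.png",cv2.resize(a[110:280,180:380],(700,595))[:,:,::-1])
E
```

```text
[616.80956143  61.87143432 202.4360293 ] [-0.25174538  0.27243648 -0.27493757]
[(0.78, array([274.688 , 179.2128]))]
```

View pics/p4.png

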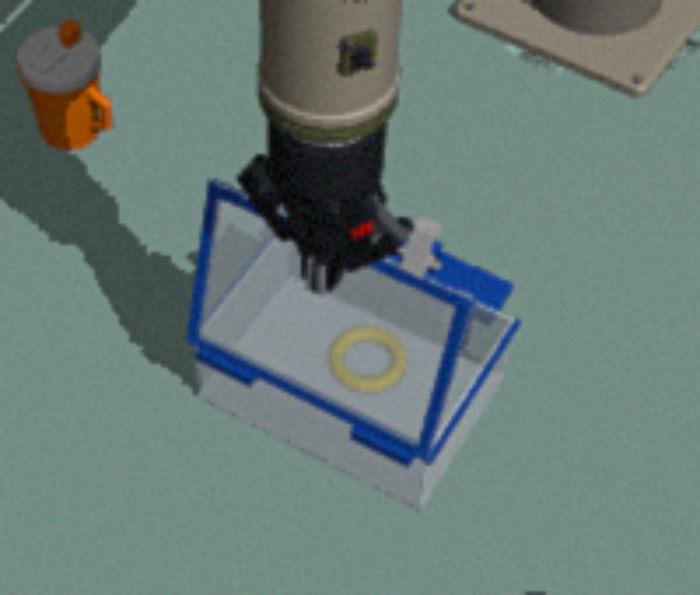

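The lid has followed the fingers to about 75° and the ring is still inside. Continuing down the arc.

Request:
{"op": "send_rows", "data": {
  "steps": [
    [[-0.27, -0.02, -0.07], [0, 0, 0]],
    [[-0.54, -0.03, -0.15], [0, 0, 0]],
    [[-0.77, -0.05, -0.25], [0, 0, 0]],
    [[-1, -0.06, -0.35], [0, 0, 0]],
    [[-1.24, -0.07, -0.49], [0, 0, 0]],
    [[-1.47, -0.09, -0.64], [0, 0, 0]],
    [[-1.67, -0.1, -0.78], [0, 0, 0]],
    [[-1.85, -0.11, -0.94], [0, 0, 0]],
    [[-2.05, -0.12, -1.14], [0, 0, 0]],
    [[-2.23, -0.13, -1.35], [0, 0, 0]]
  ]
}}

```text
time: 13.05
tool_pos: [550.4, 57.9, 161.9]
tcp_rot: [180.0, 0.0, 3.3]
ft_force: [-0.0, 0.5, 1.2]
finger_gap: 0.1
grip_force: 0.5
```

Request:
{"op": "send_rows", "data": {
  "steps": [
    [[-0.15, -0.01, -0.19], [0, 0, 0]],
    [[-0.3, -0.02, -0.4], [0, 0, 0]],
    [[-0.4, -0.02, -0.55], [0, 0, 0]],
    [[-0.48, -0.03, -0.7], [0, 0, 0]],
    [[-0.55, -0.03, -0.85], [0, 0, 0]],
    [[-0.62, -0.04, -1], [0, 0, 0]],
    [[-0.68, -0.04, -1.13], [0, 0, 0]],
    [[-0.74, -0.04, -1.26], [0, 0, 0]],
    [[-0.78, -0.04, -1.38], [0, 0, 0]],
    [[-0.8, -0.04, -1.5], [0, 0, 0]]
  ]
}}

```text
time: 14.3
tool_pos: [526.7, 56.7, 117.1]
tcp_rot: [180.0, 0.0, 3.3]
ft_force: [0.1, -0.4, 1.1]
finger_gap: 0.2
grip_force: 0.4
```

Request:
{"op": "send_rows", "data": {
  "steps": [
    [[-0.02, 0, -0.08], [0, 0, 0]],
    [[-0.04, 0, -0.16], [0, 0, 0]],
    [[-0.06, 0, -0.24], [0, 0, 0]],
    [[-0.08, 0, -0.32], [0, 0, 0]],
    [[-0.1, 0, -0.4], [0, 0, 0]],
    [[-0.12, 0, -0.48], [0, 0, 0]],
    [[-0.13, 0, -0.55], [0, 0, 0]],
    [[-0.14, 0, -0.62], [0, 0, 0]],
    [[-0.15, 0, -0.69], [0, 0, 0]],
    [[-0.15, 0, -0.74], [0, 0, 0]]
  ]
}}

```text
time: 15.55
tool_pos: [522.2, 56.8, 94.9]
tcp_rot: [180.0, 0.0, 3.3]
ft_force: [-0.6, 0.2, 0.1]
finger_gap: 0.5
grip_force: 0.3
```

Request:
{"op": "send_rows", "data": {
  "steps": [
    [[0, 0, -0.03], [0, 0, 0]],
    [[0, 0, -0.06], [0, 0, 0]],
    [[0, 0, -0.09], [0, 0, 0]],
    [[0, 0, -0.12], [0, 0, 0]]
  ]
}}

```text
time: 16.05
tool_pos: [522.3, 56.8, 91.4]
tcp_rot: [-180.0, 0.0, 3.3]
ft_force: [-0.5, -0.3, 0.4]
finger_gap: -0.1
grip_force: 0.4
```

Request:
{"op": "send_rows", "data": {
  "steps": [
    [[0, 0, -0.02], [0, 0, 0]],
    [[0, 0, -0.04], [0, 0, 0]],
    [[0, 0, -0.06], [0, 0, 0]],
    [[0, 0, -0.06], [0, 0, 0]]
  ]
}}

```text
time: 16.55
tool_pos: [522.4, 56.8, 90.9]
tcp_rot: [180.0, 0.0, 3.3]
ft_force: [-5.8, -0.6, 11.2]
finger_gap: 0.1
grip_force: 5.9
```

Firm contact at z = 90.9, exactly the height of the shut lid's top. I'll back off and look.

Request:
{"op": "send_rows", "data": {
  "steps": [
    [[0, 0, 0.3], [0, 0, 0]],
    [[0, 0, 1.5], [0, 0, 0]],
    [[-0.5, -1, 3], [0, 0, 0]],
    [[-1.5, -2.5, 4], [0, 0, 0]],
    [[-2, -3.7, 4], [0, 0, 0]],
    [[-2, -3.7, 4], [0, 0, 0]],
    [[-2, -3.7, 4], [0, 0, 0]]
  ]
}}

```text
time: 17.42
tool_pos: [462.5, -54.1, 209.8]
tcp_rot: [-180.0, -0.0, 3.3]
ft_force: [0.1, 0.2, -0.4]
finger_gap: -0.1
grip_force: 0.0
```

```bash
cat > lk.py <<'E'
from h import *
import sys
t=sense();print(t["tool_pos"])
for c in("wrist","top","scene"):
    s=snapshot(c);f=c=="wrist"
    for n,z in(("lock_top",112),("lid_edge",91)):
        for r in finder.pinpoint(n,c)[:2]: print(c,n,round(r["confidence"],2),np.array(r["at"])*W,atz(s,np.array(r["at"])*W,z,f).round(1))
    h=cv2.cvtColor(s["img"],cv2.COLOR_RGB2HSV);m=cv2.inRange(h,(0,130,30),(7,255,255))|cv2.inRange(h,(174,130,30),(180,255,255))
    v,u=np.nonzero(m)
    P=np.array([atz(s,(p,q),98,f) for p,q in zip(u,v)])
    k=(abs(P[:,0]-465)<45)&(abs(P[:,1]-20)<70)
    if k.any(): print(c,"red",k.sum(),P[k].min(0).round(),P[k].max(0).round(),P[k].mean(0).round(1))
    if f:w=s["img"]
    if c=="scene":a=s["img"]
cv2.imwrite(sys.argv[1],cv2.hconcat([cv2.resize(w,(420,315)),cv2.resize(a[130:260,210:350],(339,315))])[:,:,::-1])
E
python3 lk.py pics/p5.png
```

```text
[462.48937557 -54.1160663  209.84338039]
wrist lock_top 0.9 [198.5024 183.5136] [465.   -1.8 112. ]
wrist lid_edge 0.7 [146.8928 156.9024] [482.4  52.8  91. ]
wrist red 711 [452. -16.  98.] [481.  12.  98.] [468.2  -1.7  98. ]
top lock_top 0.7 [430.6944 166.5024] [ 647.5 -429.   112. ]
top lid_edge 0.85 [240.0768 233.2032] [483.5  46.8  91. ]Traceback (most recent call last):
  File "lk.py", line 11, in <module>
    k=(abs(P[:,0]-465)<45)&(abs(P[:,1]-20)<70)
           ~^^^^^
IndexError: too many indices for array: array is 1-dimensional, but 2 were indexed
```

Wrist view puts the grip top at (465, -2) and the lid edge at (482, 53, 91), consistent with a shut lid. I'll descend behind the grip and push +y.

Request:
{"op": "send_rows", "data": {
  "steps": [
    [[0.03, 0, -1.2], [0, 0, 0]],
    [[0.03, 0, -2.4], [0, 0, 0]],
    [[0.03, 0, -3.3], [0, 0, 0]],
    [[0.03, 0, -3.77], [0, 0, 0]],
    [[0.03, 0, -3.77], [0, 0, 0]],
    [[0.03, 0.3, -3.77], [0, 0, 0]],
    [[0.02, 0.6, -3.77], [0, 0, 0]],
    [[0.01, 0.9, -3.77], [0, 0, 0]],
    [[0, 1.1, -3.77], [0, 0, 0]],
    [[0, 1.3, -3.77], [0, 0, 0]]
  ]
}}

```text
time: 18.98
tool_pos: [462.4, -15.0, 96.8]
tcp_rot: [180.0, -0.0, 3.3]
ft_force: [-0.8, -2.8, 1.4]
finger_gap: 0.0
grip_force: 1.1
```

Request:
{"op": "send_rows", "data": {
  "steps": [
    [[-0.01, 0.2, 0], [0, 0, 0]],
    [[-0.02, 0.4, 0], [0, 0, 0]],
    [[-0.03, 0.6, 0], [0, 0, 0]],
    [[-0.04, 0.8, 0], [0, 0, 0]],
    [[-0.05, 0.9, 0], [0, 0, 0]]
  ]
}}

```text
time: 19.6
tool_pos: [460.9, 12.2, 96.7]
tcp_rot: [-180.0, -0.0, 3.3]
ft_force: [0.4, -1.9, 1.2]
finger_gap: -0.3
grip_force: 1.1
```

Request:
{"op": "send_rows", "data": {
  "steps": [
    [[-0.01, 0.1, 0], [0, 0, 0]],
    [[-0.02, 0.2, 0], [0, 0, 0]],
    [[-0.02, 0.27, 0], [0, 0, 0]],
    [[-0.03, 0.34, 0], [0, 0, 0]],
    [[-0.03, 0.4, 0], [0, 0, 0]]
  ]
}}

```text
time: 20.23
tool_pos: [459.9, 23.8, 96.6]
tcp_rot: [180.0, -0.0, 3.3]
ft_force: [1.4, -1.9, 1.7]
finger_gap: 0.1
grip_force: 1.0
```

Request:
{"op": "send_rows", "data": {
  "steps": [
    [[0, 0.05, 0], [0, 0, 0]],
    [[0, 0.1, 0], [0, 0, 0]],
    [[0, 0.13, 0], [0, 0, 0]]
  ]
}}

```text
time: 20.6
tool_pos: [459.8, 27.8, 96.6]
tcp_rot: [-180.0, 0.0, 3.3]
ft_force: [0.7, -1.7, 1.5]
finger_gap: 0.0
grip_force: 1.0
```

Request:
{"op": "send_rows", "data": {
  "steps": [
    [[0, 0.05, 0], [0, 0, 0]],
    [[0, 0.1, 0], [0, 0, 0]],
    [[0, 0.13, 0], [0, 0, 0]]
  ]
}}

```text
time: 20.98
tool_pos: [459.8, 29.8, 96.6]
tcp_rot: [179.8, 0.0, 3.3]
ft_force: [0.1, -14.4, 2.1]
finger_gap: 0.2
grip_force: 7.2
```

```bash
python3 - <<'E'
from h import *
print(sense()["ft_force"])
for c in("wrist","scene"):
    s=snapshot(c)
    for r in finder.pinpoint("lock_top",c)[:2]: print(c,round(r["confidence"],2),np.array(r["at"])*W,atz(s,np.array(r["at"])*W,112,c=="wrist").round(1))
    if c=="wrist": w=s["img"]
    else: a=s["img"]
cv2.imwrite("pics/p6.png",cv2.hconcat([cv2.resize(w,(420,315)),cv2.resize(a[130:260,210:350],(339,315))])[:,:,::-1])
E
```

```text
[  0.06674685 -14.42273826   2.07476151]
wrist 0.55 [225.792  244.1856] [463.6  46.8 112. ]
scene 0.7 [296.192  176.4096] [470.3  55.  112. ]
```

View pics/p6.png

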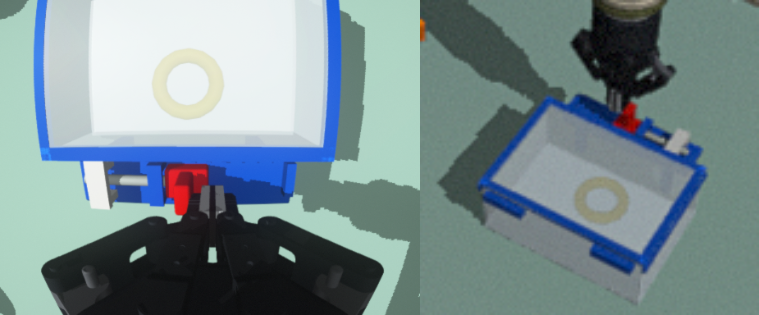

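The lid is flush, the ring is inside, and the red grip sits against the guide bridge with its bolt into the white arch (wrist crop (130,181)). The sharp rise to 14 N marks the end stop. I'll back off and check.

Request:
{"op": "send_rows", "data": {
  "steps": [
    [[0, -0.5, 0], [0, 0, 0]],
    [[0, -1, 0.2], [0, 0, 0]],
    [[0, -1.3, 1.5], [0, 0, 0]],
    [[-0.3, -1.5, 3.3], [0, 0, 0]],
    [[-0.5, -2, 5], [0, 0, 0]],
    [[-0.5, -2, 5], [0, 0, 0]],
    [[-0.5, -2, 5], [0, 0, 0]]
  ]
}}

```text
time: 22.05
tool_pos: [444.9, -28.8, 246.6]
tcp_rot: [-180.0, -0.0, 3.3]
ft_force: [0.3, -0.6, -0.6]
finger_gap: -0.3
grip_force: 0.0
```

```bash
python3 - <<'E'
from h import *
print(sense()["tool_pos"],sense()["ft_force"])
for c in("wrist","scene"):
    s=snapshot(c)
    for n,z in(("lock_top",112),("lid_edge",91)):
      for r in finder.pinpoint(n,c)[:1]: print(c,n,round(r["confidence"],2),atz(s,np.array(r["at"])*W,z,c=="wrist").round(1))
    if c=="wrist": w=s["img"]
    else: a=s["img"]
cv2.imwrite("pics/p7.png",cv2.hconcat([cv2.resize(w,(420,315)),cv2.resize(a[130:260,210:350],(339,315))])[:,:,::-1])
E
```

```text
[444.89268015 -28.7890571  246.56354472] [ 0.27192859 -0.56069995 -0.62208182]
wrist lock_top 0.96 [465.6  47.3 112. ]
wrist lid_edge 0.98 [481.6  52.6  91. ]
scene lock_top 0.51 [462.4  49.9 112. ]
scene lid_edge 0.9 [477.2  51.2  91. ]
```

View pics/p7.png

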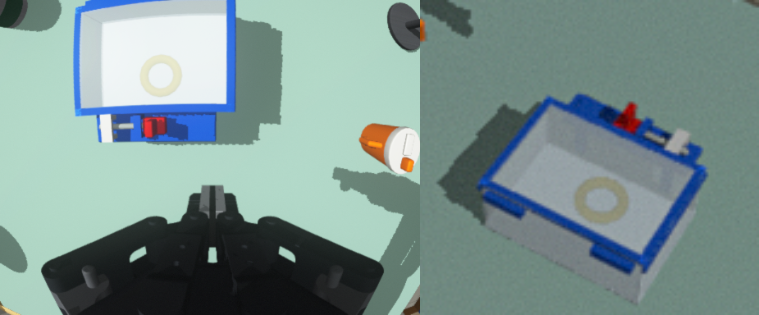

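The lid is shut with the ring under it. The grip is 5 mm short of the lid's centre in y, as the locked geometry requires, and the arm is clear.

```bash
python3 -c "
from bench import order;print(order.hand_in())"
```

```text
the job is handed in; nothing more can be done
None
```

The ring is in the box, the lid is eased shut and the lock is pushed to its end stop with the bolt at the arch. I didn't touch the cup, tin or opener, and the job is handed in at about 22 s of the 56 s allowed; the hand-in returned no verdict.

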